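# Shut and latch the document chest

### The arm

A 6-joint arm with a two-finger parallel gripper is mounted at the origin on the work surface. World frame = base frame: x ahead of the robot, y to its left, z up, the work surface at z = 0. Lengths are in m, angles in rad, forces in N, time in s.
With the tool pointing down it reaches from about 0.15 to 0.775 m from the base axis. Payload 6.1 kg.
Tool frame: the origin (TCP) lies between the finger pads; the fingertips stand 11 mm ahead of it and the grasp point (between the pads) lies 8 mm behind it (env.nose_length is the z of the fingertips in the tool frame, in m); z points along the fingers, y is the line along which they close (so a half turn about z gives the same grasp; the last joint's range is limited). The gripper opens to 85 mm and grips with 20 to 120 N. Pads are 22 mm wide; open, the fingers measure 114 mm over their backs; the gripper's body (76 mm by 85 mm) begins 54 mm behind the grasp point. The pads swing forward as they close: fully open they stand 13 mm farther back than shut.
Start: joints at [-1.224, 0.126, -0.04, 1.405, 0, 1.571], TCP at [0.178, -0.494, 0.242] pointing down, gripper open.
Joint ranges: [-2.72, 2.72], [-0.95, 1.95], [-1.27, 1.35], [-1.78, 2.02], [-1.46, 1.47], [-3.14, 3.14]. Speed limits (rad/s): [2.39, 2.39, 3.01, 3.14, 3.14, 3.14].

### API

Orientations are given as a unit quaternion [x, y, z, w].
In Python, from cell import env gives the robot as it stands.
- The arm moves only by the shell command python3 -m handwheel 'ROWS' [OPENING]. ROWS is a JSON object of lists of equal length, an entry for each row: "dp": the shift along the tool's x, y, z in units of 40 mm (1.0 is 40 mm), a list of three; "delta_rot": the turn, a rotation vector about the tool's x, y, z in units of 5 degrees (1.0 is 5 degrees), a list of three. A call has exactly 5 rows; each row shifts and turns the commanded pose from where the row before left it, along the tool's axes as they then stand; what a row does not reach is not made up. A row lasts 1/12 s, in which the tool goes at most 41.7 mm and 7.16 degrees, less where a joint would pass 70% of its speed; a pose out of reach is approached as far as the arm can. A call is refused whole if a number of a shift passes 1 or a number of a turn 1, either way. A call with a gripper value outside its range is refused whole. OPENING is the closure, from -1 (fully open) to 1 (shut), set as the call begins (- or left out, the last holds). The fingers move at their own pace and stop on an object; the grip force is fixed at half the most. Time passes only in rows, so rows that do not move let the fingers close, or fill a call up. It gives the time, the measured TCP pose, the force, the opening and the grip force at its end, in the units of the state.
- env.observe(): the state, without advancing time (a new reading comes with each control period).
- env.snapshot(name): name is "scene" or "top"; returns the picture (420x560x3 uint8, red, green, blue); there is no depth.
- env.camera_params(name): a dict with "fx", "fy", "cx", "cy" (pixels), "rvec" (rotation vector, rad) and "tvec" (3), from world to camera coordinates, as OpenCV has them. Camera axes: x right, y down, z forward; pixel columns grow to the right and rows downward; lengths in m; the calibration is good to about 2 mm. A picture is of the moment at which its call begins. camera_params takes no time and is no camera call.
- env.job_done(): hands the job in; it is judged then, once.
The state is a dict: "t": time; "joints": joint angles; "joint_vel": joint speeds; "effort": joint torques, N m; "tool_pos": TCP position; "ee_rot": TCP orientation; "force": force on the tool from outside, world axes, zero at the start; "torque": the same for the moment, N m; "opening": opening from 0.0 (shut) to 1.0 (fully open); "gripper_force": force on a finger pad.
Only numpy, scipy, OpenCV 4.12 (cv2) and the standard library are available. Lean on these libraries where they do the work, as an engineer would, in place of code of your own. Each camera call takes 0.05 s, during which the arm holds its last target. There are 200 camera calls.

### The job

The document chest on the desk stands ajar: bring its lid down gently onto the seal, then turn the latch lever counter-clockwise while pressing it down just as far as lets the tongue find the slot of the keep. Once the tongue has caught, ease off and keep turning while the lever climbs its cam, until it drops into the low notch and stays there with the lid held down. Do not slam or force the lid, tongue or lever, leave the other things on the desk where they are, and let go at the end.

Things in the scene. Friction and masses are not known exactly. Their poses are not given: they have to be found in the camera images.
- chest: Heavy flat document chest, fixed, painted grey: 300 (x) by 380 (y) by 120 mm high when shut. Origin: centre of its underside; its front faces -x, the lid's hinge is at the back.
- lid (a joint): Opening angle of the lid, rad: 0 = hard on the steel rim, 0.044 = just lying on the seal, 0.005 to 0.033 when latched. Hinge axis along the chest's y, at chest x +150, z 90 mm; larger raises the front edge. Lid 304 by 386 by 30 mm, grey. It is counterbalanced and stays where it is left (about 3 N at the front edge moves it).
- seal_front (a point): Black rubber seal inside the front wall, at mid-width, its top 90 mm above the desk when squeezed flat. It pushes the lid up from lid angle 0.044 down: pressed down at the lever grip, about 8 N brings the lid to 0.032, 16 N to 0.006, 18 N onto the rim. The lid must not be driven against the rim with more than 30 N.
- lid_press (a point): Point on top of the lid, 24 mm behind its front edge (chest x -130 when shut) and 115 mm to the chest's -y side of the latch: bare, good for pushing the lid shut.
- latch_axis (a point): Turning axis of the latch on top of the lid, 45 mm behind the chest's front, mid-width (chest x -105, y 0). Its z axis is the latch's axis, square to the lid.
- latch (a joint): Turn of lever and tongue about latch_axis, rad, positive = counter-clockwise from above. At 0 the lever points along the chest's yaw + 0.15 rad (to the back), the tongue along yaw + 2.16. The tongue meets the keep at about 0.49: there it goes into the slot or, with the lid too high or low, butts on the keep. By 0.7 it is caught. In the notch it reads 1.41 to 1.52; there a stop ends the turn.
- lever (a joint): Rise of the lever along latch_axis on its spindle, m: 0 on the level part of the cam, +0.006 on the crest, -0.0045 in the notch. A spring holds it down with 4 N at 0, 7 N on the crest. If the hand does not let it rise with the cam, the lid is driven down onto the rim instead.
- lever_grip (a point): Middle of the lever bar's grip, 66 mm out from latch_axis and 41 mm above the lid's top (at rise 0); its x axis is along the chest's x at latch 0 and turns with the lever. Aluminium bar 14 mm wide, 18 mm high, running from the hub (62 mm across) to 105 mm out, with an 18 mm round end.
- keep_slot (a point): Nominal middle of the keep's slot (8 mm high, 58 mm wide, open to +y), in a bracket on the chest's front. The bracket is adjustable: its slot lies up to 4 mm higher or lower than this point, so it must be felt for. The tongue, a steel bar 65 by 16 by 6 mm whose top is 9 mm above the lid, goes in; it must not push on the keep with more than 40 N.
- cam_notch (a point): Low notch in the cast cam ring of the latch, a ring 63 mm across and up to 28 mm high, fixed on the lid round latch_axis; this point is the notch's floor, 13.5 mm above the lid. The lever's lug rides on it: level to latch 0.8, rising 6 mm to 1.26, then falling straight into the notch. The lever must not be forced on it or on its stop with more than 40 N.
- mug: White mug, 80 mm across, 92 mm high, near the robot on the right. Bystander, like all below; origins under the centre.
- stapler: Black stapler, 125 by 34 by 48 mm, along the chest's +y side.
- pen_pot: Black pen pot with pens, 72 mm across, 165 mm high, to the right of the chest.
- plant: Potted plant, 100 mm across, 150 mm high, to the left of the chest.
- clock: Black digital clock, 45 by 125 by 70 mm, to the right of the chest.
- notebook: Blue notebook, 150 by 105 by 14 mm, near the robot on the left.
- tape: Roll of tape lying flat, 65 mm across, 27 mm high, by the chest's -y side.

How it is judged:
On the way, in this order (a step that is already met when the one before it is completed fails the run):
1. the lid lies on its seal, the tongue not yet under the keep (value of joint lid below 0.058 rad and value of joint latch below 0.5 rad), for 0.1 s.
2. the tongue is under the keep with the seal squeezed, and the lever has climbed its cam (value of joint lid below 0.037 rad and value of joint latch above 0.9 rad and value of joint lever above 0.003 m), for 0.02 s.
At the end, for the whole second after the job is handed in: The lid is held down on its seal by the keep (joint lid under 0.037), the lever is turned into the notch (joint latch over 1.38) and has dropped there (joint lever below -0.0028), all at rest; the other things stand within 25 mm of where they were (value of joint lid below 0.037 rad and value of joint latch above 1.38 rad and value of joint lever below -0.0028 m and velocity of joint latch between -0.05 and 0.05 rad/s and velocity of joint lid between -0.05 and 0.05 rad/s); the robot touches nothing.
It fails at once if the lid is driven against the rim with more than 30 N (contact force between chest_c0 and anything else above 30 N).
It fails at once if the tongue is forced against the keep with more than 40 N (contact force between any of keep_c0, keep_c1, keep_c2 and anything else above 40 N).
It fails at once if the lever is forced on its cam or its stop with more than 40 N (contact force between lever_c0 and anything else above 40 N).
It fails at once if another thing on the desk is shifted by more than 25 mm (distance of any of mug, stapler, pen_pot, plant, clock, notebook, tape from where it was at the start of the episode above 0.025 m).
It also fails if it takes over 72 s, if anything falls off the work surface, if the arm or the gripper's body presses on something with over 40 N, if the wrist force passes 120 N, or if a joint passes its speed limit or range.

## Working session

There is one attempt and no reset: what is moved stays moved. The work goes in short steps, Python scripts to look and compute and a shell command to move; the robot and the scene stay as the last step left them, time stands still between calls to the robot, and variables do not carry over. Pictures are saved under pics/ and viewed, at most 10 in all, crops included, and the job is handed in when it is done.

```bash
mkdir -p pics; ls
python3 - <<'E'
from cell import env
import cv2
for n in("scene","top"):
    p=env.snapshot(n); cv2.imwrite(f"pics/{n}0.png",cv2.cvtColor(p,cv2.COLOR_RGB2BGR)); print(n,env.camera_params(n))
print(env.observe(), env.nose_length)
E
```

```text
pics
scene {'fx': 468.4653758316679, 'fy': 468.4653758316679, 'cx': 279.80662070578245, 'cy': 211.59859922357407, 'rvec': array([ 1.38062643,  2.19137034, -0.88605781]), 'tvec': array([ 0.26371623, -0.27316867,  1.62387018])}
top {'fx': 454.57826497666167, 'fy': 454.57826497666167, 'cx': 280.5969751600313, 'cy': 205.12421607148673, 'rvec': array([ 2.12352373, -2.18384678,  0.10174006]), 'tvec': array([0.01522428, 0.57006072, 1.36722096])}
{'t': 0.1, 'joints': array([-1.22398676e+00,  1.26317413e-01, -4.04734513e-02,  1.40537419e+00,
       -2.37563215e-06,  1.57079056e+00]), 'joint_vel': array([ 0.00015519, -0.00207004,  0.00391848,  0.00092228,  0.00040745,
       -0.00114025]), 'effort': array([-2.14779284e-03, -4.36895442e+01,  3.53612065e+01,  1.34853891e-02,
       -3.57938677e-05, -2.65744973e-05]), 'tool_pos': array([ 0.1783349 , -0.49343431,  0.24162287]), 'ee_rot': array([ 9.85002298e-01,  1.72539866e-01, -1.19245827e-04, -6.73893802e-04]), 'force': array([-0.14350145,  0.1247504 ,  0.38626506]), 'torque': array([ 0.06637345,  0.00586214, -0.02065743]), 'gripper_force': 0.0, 'opening': 1.0041048778441393} 0.011
```

View pics/scene0.png

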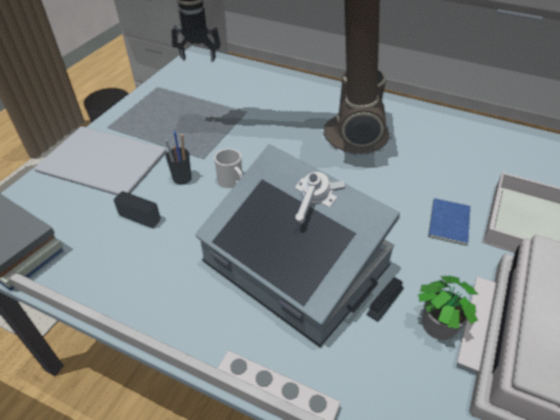

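View pics/top0.png

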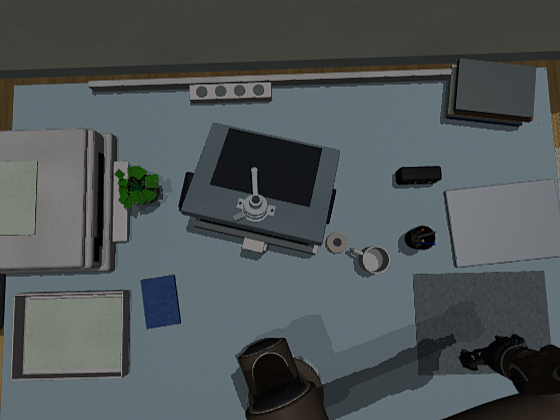

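The top view shows the chest around (260,190) px, with the lid corners near (214,124), (340,150), (325,245), (187,210). The latch hub is at (256,205) and the lever points back to (254,170). I'll enlarge both views for accurate corners.

Run:
```python
import cv2
a=cv2.imread("pics/top0.png")[110:270,165:365]; cv2.imwrite("pics/t1.png",cv2.convertScaleAbs(cv2.resize(a,(750,600),interpolation=cv2.INTER_CUBIC),alpha=1.5))
a=cv2.imread("pics/scene0.png")[140:335,180:430]; cv2.imwrite("pics/s1.png",cv2.resize(a,(769,600),interpolation=cv2.INTER_CUBIC))
```

```text
(no output)
```

View pics/t1.png

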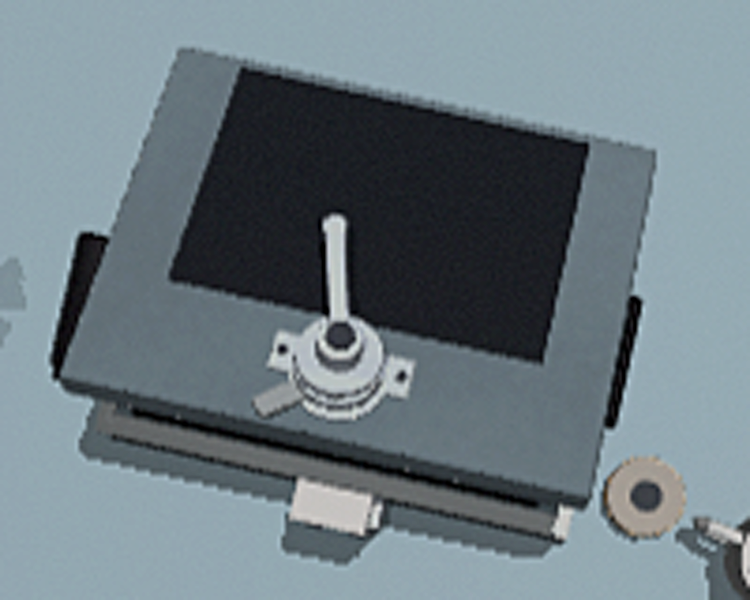

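View pics/s1.png

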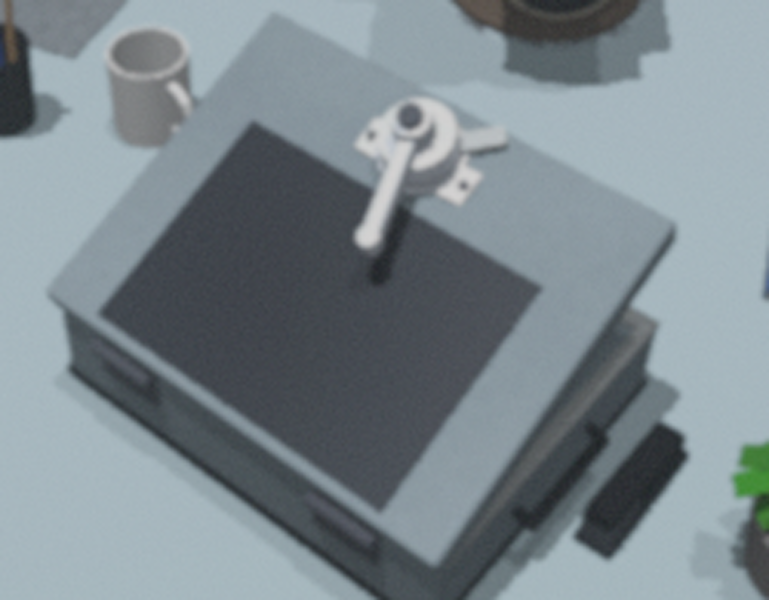

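Top crop: lid top corners at (180,47), (655,150), (588,495), (60,379), and the lever tip at (334,222). Scene crop: lid top corners at (275,13), (675,228), (438,563), (50,290), with the lever tip at (368,235). Next I fit the chest pose and lid angle to these.

```bash
cat > h.py <<'E'
import numpy as np, cv2
from cell import env
from scipy.optimize import least_squares
from scipy.spatial.transform import Rotation as R
def proj(n,P):
    c=env.camera_params(n); K=np.array([[c['fx'],0,c['cx']],[0,c['fy'],c['cy']],[0,0,1]])
    return cv2.projectPoints(np.array(P,float).reshape(-1,3),c['rvec'],c['tvec'],K,None)[0][:,0]
def lidpt(q,P):
    "P in lid frame: x,y chest coords when shut, z above lid top (m)"
    x,y,yaw,a=q; P=np.atleast_2d(P)-[.15,0,-.03]   # rel. hinge
    P=R.from_euler('y',a).apply(P)                  # larger raises the front (-x) edge
    return R.from_euler('z',yaw).apply(P+[.15,0,.09])+[x,y,0]
def lever(q,latch,r=.066,h=.041):
    b=.15+latch
    return lidpt(q,[-.105+r*np.cos(b),r*np.sin(b),h])[0]
E
python3 - <<'E'
from h import *
C=[[.15,.193,0],[.15,-.193,0],[-.154,-.193,0],[-.154,.193,0]]
T=np.array([[180,47],[655,150],[588,495],[60,379]])/3.75+[165,110]
S=np.array([[438,563],[50,290],[275,13],[675,228]])/3.077+[180,140]
f=lambda q:np.r_[(proj("top",lidpt(q,C))-T).ravel(),(proj("scene",lidpt(q,C))-S).ravel()]
s=least_squares(f,[.6,0,-.2,.15]); q=s.x; print(q,s.fun.round(1))
g=lambda l:np.r_[(proj("top",lever(q,l[0],.1,.045))-(np.array([334,222])/3.75+[165,110])).ravel(),(proj("scene",lever(q,l[0],.1,.045))-(np.array([368,235])/3.077+[180,140])).ravel()]
l=least_squares(g,[0.]); print(l.x,l.fun)
for n,P in dict(press=[-.13,-.115,0],axis=[-.105,0,.041]).items(): print(n,lidpt(q,P)[0],lidpt([*q[:3],.03],P)[0])
for a in(0,.3,.5,.7,.9,1.26,1.45): print(a,lever([*q[:3],.03],a))
E
```

```text
[ 0.61200586  0.04612949 -0.24954475  0.35314607] [-0.8 -0.9  0.4 -0.8  0.2  1.7 -0.9  0.6 -0.4  1.1 -2.4 -0.2  0.3 -0.2
  1.3 -1.4]
[0.10779442] [ 0.40787753  1.55136901 -0.15589192  1.82649549]
press [ 0.48442983 -0.04003286  0.21498708] [ 0.45862597 -0.03345656  0.12838524]
axis [0.54930189 0.06211003 0.24481066] [0.51243314 0.07150629 0.1686169 ]
0 [0.57807795 0.06495444 0.16665943]
0.3 [0.57708565 0.08465452 0.16683429]
0.5 [0.57318855 0.09724142 0.1670409 ]
0.7 [0.56686933 0.10880233 0.16731033]
0.9 [0.55837991 0.11887637 0.16763186]
1.26 [0.53875739 0.13202847 0.16829995]
1.45 [0.5268591  0.13591039 0.16867471]
```

```bash
R='{"dp":[[0.55,-0.40,-0.04],[0.55,-0.40,-0.04],[0.55,-0.40,-0.04],[0.55,-0.40,-0.04],[0.55,-0.40,-0.04]],"delta_rot":[[0,0,0],[0,0,0],[0,0,0],[0,0,0],[0,0,0]]}' >/dev/null
python3 -m handwheel '{"dp":[[0.55,-0.40,-0.04],[0.55,-0.40,-0.04],[0.55,-0.40,-0.04],[0.55,-0.40,-0.04],[0.55,-0.40,-0.04]],"delta_rot":[[0,0,0],[0,0,0],[0,0,0],[0,0,0],[0,0,0]]}' 1
python3 -m handwheel '{"dp":[[0.55,-0.40,-0.04],[0.55,-0.40,-0.04],[0.55,-0.40,-0.04],[0.55,-0.40,-0.04],[0.55,-0.40,-0.04]],"delta_rot":[[0,0,0],[0,0,0],[0,0,0],[0,0,0],[0,0,0]]}'
python3 -m handwheel '{"dp":[[0.55,-0.40,-0.04],[0.55,-0.40,-0.04],[0.55,-0.40,-0.04],[0.55,-0.40,-0.04],[0.55,-0.40,-0.04]],"delta_rot":[[0,0,0],[0,0,0],[0,0,0],[0,0,0],[0,0,0]]}'
python3 -m handwheel '{"dp":[[0.55,-0.40,-0.04],[0.55,-0.40,-0.04],[0.55,-0.40,-0.04],[0.55,-0.40,-0.04],[0.55,-0.40,-0.04]],"delta_rot":[[0,0,0],[0,0,0],[0,0,0],[0,0,0],[0,0,0]]}'
python3 -c "
from cell import env
print(env.observe())"
```

```text
t: 0.52
tool_pos: [0.255, -0.3799, 0.2499]
ee_rot: [0.985, 0.172, -0.0, -0.0]
force: [0.1, -0.8, -0.4]
opening: 0.303
gripper_force: 0.0
t: 0.93
tool_pos: [0.3313, -0.2672, 0.2581]
ee_rot: [0.985, 0.172, -0.0, -0.0]
force: [1.3, -0.3, 0.1]
opening: 0.006
gripper_force: 0.0
t: 1.35
tool_pos: [0.4076, -0.1545, 0.2661]
ee_rot: [0.985, 0.173, -0.0, -0.0]
force: [0.5, -0.6, -0.5]
opening: -0.004
gripper_force: 0.0
t: 1.77
tool_pos: [0.4839, -0.0419, 0.274]
ee_rot: [0.985, 0.173, -0.0, -0.0]
force: [0.5, -0.6, -0.5]
opening: 0.002
gripper_force: 0.0
{'t': 1.7667, 'joints': array([-8.63429062e-02,  5.41572333e-02, -4.94238999e-02,  1.46789059e+00,
       -4.82466267e-05,  2.70819752e+00]), 'joint_vel': array([ 0.6009725 ,  0.29402386,  0.34912505,  0.05590822, -0.00142997,
        0.5953874 ]), 'effort': array([ -2.96473011, -41.24689937,  33.70832562,   0.08273724,
         0.07642018,  -0.60441893]), 'tool_pos': array([ 0.48386231, -0.04189599,  0.27402145]), 'ee_rot': array([ 9.84982027e-01,  1.72656570e-01, -3.32557856e-04, -6.34594880e-05]), 'force': array([ 0.52480486, -0.56379531, -0.50602197]), 'torque': array([-0.03134127, -0.03724015, -0.0338972 ]), 'gripper_force': 0.0, 'opening': 0.0016818202754419968}
```

```bash
python3 -m handwheel '{"dp":[[0,0,0.016],[0,0,0.016],[0,0,0.016],[0,0,0.016],[0,0,0.016]],"delta_rot":[[0,0,-1],[0,0,-1],[0,0,-1],[0,0,-1],[0,0,-1]]}'
python3 -m handwheel '{"dp":[[0,0,0.016],[0,0,0.016],[0,0,0.016],[0,0,0.016],[0,0,0.016]],"delta_rot":[[0,0,-1],[0,0,-1],[0,0,-1],[0,0,-1],[0,0,-1]]}'
python3 -m handwheel '{"dp":[[0,0,0.016],[0,0,0.016],[0,0,0.016],[0,0,0.016],[0,0,0.016]],"delta_rot":[[0,0,-1],[0,0,-1],[0,0,-1],[0,0,-1],[0,0,-1]]}'
python3 -m handwheel '{"dp":[[0,0,0.016],[0,0,0.016],[0,0,0.016],[0,0,0.016],[0,0,0.016]],"delta_rot":[[0,0,-1],[0,0,-1],[0,0,-1],[0,0,-1],[0,0,-1]]}'
python3 -m handwheel '{"dp":[[0,0,0.016],[0,0,0.016],[0,0,0.016],[0,0,0.016],[0,0,0.016]],"delta_rot":[[0,0,-1],[0,0,-1],[0,0,-1],[0,0,-1],[0,0,-1]]}'
python3 -m handwheel '{"dp":[[0,0,0.016],[0,0,0.016],[0,0,0.016],[0,0,0.016],[0,0,0.016]],"delta_rot":[[0,0,-1],[0,0,-1],[0,0,-1],[0,0,-1],[0,0,-1]]}'
python3 -c "
from cell import env
from scipy.spatial.transform import Rotation as R
o=env.observe();print(o['joints'],o['tool_pos'],o['force']);print(R.from_quat(o['ee_rot']).as_matrix().round(3))
from h import *
q=[.612,.0461,-.2495]
for a in(.353,.3,.25,.2,.15,.1,.05,.044): print(a,lidpt(q+[a],[-.13,-.115,0])[0].round(4))"
```

```text
t: 2.18
tool_pos: [0.4833, -0.0431, 0.2706]
ee_rot: [0.923, 0.384, -0.0, -0.0]
force: [-0.1, 0.7, 0.1]
opening: -0.001
gripper_force: 0.0
t: 2.6
tool_pos: [0.4833, -0.0432, 0.2674]
ee_rot: [0.819, 0.574, -0.0, -0.0]
force: [-0.8, 0.3, -0.1]
opening: 0.001
gripper_force: 0.0
t: 3.02
tool_pos: [0.4832, -0.0432, 0.2642]
ee_rot: [0.675, 0.738, -0.0, -0.0]
force: [0.4, 0.3, 0.3]
opening: 0.003
gripper_force: 0.0
t: 3.43
tool_pos: [0.4833, -0.0432, 0.261]
ee_rot: [0.499, 0.867, -0.0, -0.0]
force: [-0.5, -0.4, -0.7]
opening: 0.003
gripper_force: 0.0
t: 3.85
tool_pos: [0.4833, -0.0432, 0.2578]
ee_rot: [0.3, 0.954, -0.0, -0.0]
force: [-0.4, 0.8, 0.4]
opening: 0.0
gripper_force: 0.0
t: 4.27
tool_pos: [0.4832, -0.0432, 0.2546]
ee_rot: [0.086, 0.996, -0.0, -0.0]
force: [-0.1, -0.3, -0.1]
opening: -0.001
gripper_force: 0.0
[-8.92318449e-02  5.15623760e-02 -9.45000372e-02  1.42565601e+00
 -6.82066006e-06  8.33117190e-02] [ 0.48323171 -0.04323642  0.25464742] [-0.09508833 -0.33328553 -0.14623742]
[[-0.985  0.172 -0.001]
 [ 0.172  0.985  0.   ]
 [ 0.001 -0.    -1.   ]]
0.353 [ 0.4844 -0.0401  0.215 ]
0.3 [ 0.4783 -0.0385  0.2014]
0.25 [ 0.4733 -0.0372  0.1883]
0.2 [ 0.4688 -0.0361  0.175 ]
0.15 [ 0.465  -0.0351  0.1615]
0.1 [ 0.4619 -0.0343  0.1478]
0.05 [ 0.4594 -0.0337  0.134 ]
0.044 [ 0.4592 -0.0336  0.1323]
```

```bash
python3 -m handwheel '{"dp":[[0,0,0.12],[0,0,0.12],[0,0,0.12],[0,0,0.12],[0,0,0.12]],"delta_rot":[[0,0,0],[0,0,0],[0,0,0],[0,0,0],[0,0,0]]}'
python3 -m handwheel '{"dp":[[0.03,0,0.07],[0.03,0,0.07],[0.03,0,0.07],[0.03,0,0.07],[0.03,0,0.07]],"delta_rot":[[0,0,0],[0,0,0],[0,0,0],[0,0,0],[0,0,0]]}'
python3 -m handwheel '{"dp":[[0.03,0,0.07],[0.03,0,0.07],[0.03,0,0.07],[0.03,0,0.07],[0.03,0,0.07]],"delta_rot":[[0,0,0],[0,0,0],[0,0,0],[0,0,0],[0,0,0]]}'
```

```text
t: 4.68
tool_pos: [0.4834, -0.0432, 0.2307]
ee_rot: [0.089, 0.996, 0.0, -0.0]
force: [-0.6, -0.0, 3.3]
opening: 0.003
gripper_force: 1.2
t: 5.1
tool_pos: [0.4776, -0.042, 0.217]
ee_rot: [0.088, 0.996, 0.0, 0.0]
force: [-0.6, 0.8, 2.8]
opening: -0.002
gripper_force: 1.1
t: 5.52
tool_pos: [0.4718, -0.0411, 0.2029]
ee_rot: [0.088, 0.996, -0.0, 0.0]
force: [1.3, 0.5, 2.5]
opening: -0.002
gripper_force: 1.0
```

```bash
python3 -m handwheel '{"dp":[[0.025,0,0.08],[0.025,0,0.08],[0.025,0,0.08],[0.025,0,0.08],[0.025,0,0.08]],"delta_rot":[[0,0,0],[0,0,0],[0,0,0],[0,0,0],[0,0,0]]}'
python3 -m handwheel '{"dp":[[0.02,0,0.08],[0.02,0,0.08],[0.02,0,0.08],[0.02,0,0.08],[0.02,0,0.08]],"delta_rot":[[0,0,0],[0,0,0],[0,0,0],[0,0,0],[0,0,0]]}'
python3 -m handwheel '{"dp":[[0.015,0,0.07],[0.015,0,0.07],[0.015,0,0.07],[0.015,0,0.07],[0.015,0,0.07]],"delta_rot":[[0,0,0],[0,0,0],[0,0,0],[0,0,0],[0,0,0]]}'
python3 -m handwheel '{"dp":[[0.01,0,0.03],[0.01,0,0.02],[0.01,0,0.02],[0.01,0,0.02],[0.01,0,0.02]],"delta_rot":[[0,0,0],[0,0,0],[0,0,0],[0,0,0],[0,0,0]]}'
```

```text
t: 5.93
tool_pos: [0.4665, -0.0402, 0.1867]
ee_rot: [0.088, 0.996, 0.0, -0.0]
force: [-0.4, 1.9, 3.0]
opening: 0.0
gripper_force: 1.2
t: 6.35
tool_pos: [0.4625, -0.0395, 0.1707]
ee_rot: [0.088, 0.996, -0.0, -0.0]
force: [-0.2, 2.0, 3.1]
opening: -0.003
gripper_force: 1.3
t: 6.77
tool_pos: [0.4598, -0.039, 0.1568]
ee_rot: [0.088, 0.996, 0.0, -0.0]
force: [-1.6, 1.2, 2.2]
opening: -0.001
gripper_force: 1.3
t: 7.18
tool_pos: [0.4584, -0.0389, 0.1529]
ee_rot: [0.088, 0.996, -0.0, 0.001]
force: [2.1, -0.2, 1.3]
opening: 0.0
gripper_force: 1.1
```

```bash
python3 -m handwheel '{"dp":[[0.005,0,0.025],[0.005,0,0.025],[0.005,0,0.025],[0.005,0,0.025],[0.005,0,0.025]],"delta_rot":[[0,0,0],[0,0,0],[0,0,0],[0,0,0],[0,0,0]]}'
python3 -m handwheel '{"dp":[[0.005,0,0.02],[0.005,0,0.02],[0.005,0,0.02],[0,0,0.02],[0,0,0.02]],"delta_rot":[[0,0,0],[0,0,0],[0,0,0],[0,0,0],[0,0,0]]}'
python3 -m handwheel '{"dp":[[0,0,0.015],[0,0,0.015],[0,0,0],[0,0,0],[0,0,0]],"delta_rot":[[0,0,0],[0,0,0],[0,0,0],[0,0,0],[0,0,0]]}'
```

```text
t: 7.6
tool_pos: [0.4569, -0.0386, 0.1476]
ee_rot: [0.088, 0.996, -0.0, 0.0]
force: [2.2, -0.1, 2.7]
opening: 0.003
gripper_force: 1.1
t: 8.02
tool_pos: [0.4561, -0.0384, 0.1436]
ee_rot: [0.088, 0.996, -0.0, -0.0]
force: [0.1, -0.5, 3.3]
opening: -0.002
gripper_force: 1.5
t: 8.43
tool_pos: [0.456, -0.0383, 0.1424]
ee_rot: [0.088, 0.996, 0.0, -0.0]
force: [-1.4, -0.5, 2.6]
opening: 0.0
gripper_force: 1.4
```

```bash
python3 -m handwheel '{"dp":[[0,0,0.02],[0,0,0.02],[0,0,0.02],[0,0,0],[0,0,0]],"delta_rot":[[0,0,0],[0,0,0],[0,0,0],[0,0,0],[0,0,0]]}'
python3 -m handwheel '{"dp":[[0,0,0.02],[0,0,0.02],[0,0,0.02],[0,0,0],[0,0,0]],"delta_rot":[[0,0,0],[0,0,0],[0,0,0],[0,0,0],[0,0,0]]}'
python3 -c "
from cell import env
import cv2
for n in('scene','top'): cv2.imwrite(f'pics/{n}2.png',cv2.cvtColor(env.snapshot(n),cv2.COLOR_RGB2BGR))
a=cv2.resize(cv2.imread('pics/top2.png')[110:270,165:365],(500,400)); b=cv2.resize(cv2.imread('pics/scene2.png')[140:300,250:370],(300,400),interpolation=cv2.INTER_CUBIC)
cv2.imwrite('pics/c2.png',cv2.convertScaleAbs(cv2.hconcat([a,b]),alpha=1.4))"
```

```text
t: 8.85
tool_pos: [0.4557, -0.0383, 0.1399]
ee_rot: [0.088, 0.996, 0.0, -0.001]
force: [-4.1, 0.2, 3.8]
opening: -0.002
gripper_force: 2.3
t: 9.27
tool_pos: [0.4555, -0.0382, 0.1376]
ee_rot: [0.088, 0.996, 0.0, -0.001]
force: [-4.9, 0.7, 6.2]
opening: -0.002
gripper_force: 3.2
```

View pics/c2.png

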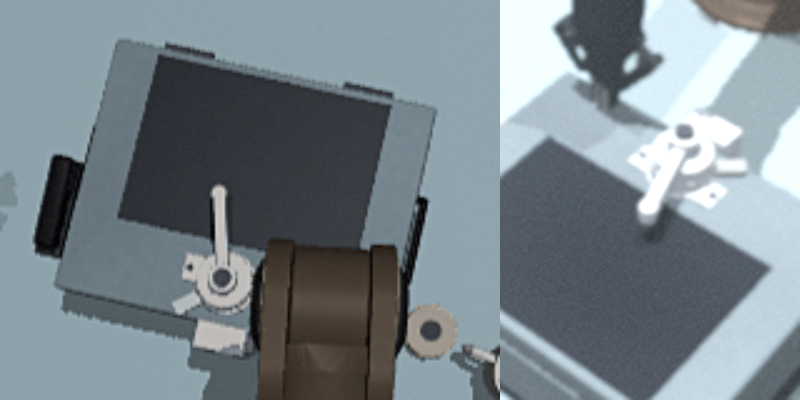

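The picture shows the lid down, with the fingertip on it beside the latch. The lever tip is at (219,192) in the top crop and (650,213) in the scene crop. I'll triangulate the lever now.

Run:
```python
from h import *
t=lambda u,v:np.array([u,v])/2.5+[165,110]
s=lambda u,v:np.array([u-500,v])/2.5+[250,140]
def tri(a,b):
    r=least_squares(lambda P:np.r_[(proj("top",P)[0]-a),(proj("scene",P)[0]-b)],[.55,.07,.15]); return r.x,r.fun.round(2)
print("tip",tri(t(219,192),s(650,213))); print("cap",tri(t(222,277),s(685,130)))
C=[[.15,.193,0],[.15,-.193,0],[-.154,.193,0]]; T=np.array([t(120,40),t(437,107),t(55,288)])
r=least_squares(lambda q:(proj("top",lidpt([*q,.034],C))-T).ravel(),[.612,.046,-.25]); print(r.x,r.fun.round(1))
q0=[.612,.0461,-.2495,.034]; print((proj("top",lidpt(q0,C))-T).round(1))
# fit latch + dx,dy,dz to lever tip & axis using both
for q in(q0,[*r.x,.034]):
    g=lambda l:np.r_[proj("top",lever(q,l[0],.096,.046))[0]-t(219,192),proj("scene",lever(q,l[0],.096,.046))[0]-s(650,213)]
    l=least_squares(g,[0.]); print(l.x,l.fun.round(2),lever(q,l.x[0]))
```

```text
tip (array([0.60888935, 0.07580742, 0.16212208]), array([-0.57,  0.24, -0.52, -0.02]))
cap (array([0.51168272, 0.07150698, 0.18470961]), array([-0.19,  0.08, -0.18, -0.01]))
[ 0.6091018   0.04271824 -0.24708914] [-0.7 -0.5  0.8  0.1 -0.2  0.3]
[[-1.7 -1.5]
 [-0.3 -0.7]
 [-1.4 -0.8]]
[0.15100189] [-1.03 -0.21 -0.1  -2.71] [0.57861002 0.07480082 0.1674846 ]
[0.18029683] [-0.8   0.9   0.2  -3.69] [0.57551061 0.07326725 0.167505  ]
```

```bash
python3 -m handwheel '{"dp":[[0,0,-0.2],[0,0,-0.4],[0,0,-0.55],[0,0,-0.6],[0,0,-0.55]],"delta_rot":[[0,0,0],[0,0,-0.6],[0,0,-0.6],[0,0,-0.6],[0,0,-0.75]]}'
python3 -m handwheel '{"dp":[[-0.64,0.54,0],[-0.64,0.54,0],[-0.64,0.54,0],[-0.64,0.54,0],[-0.62,0.53,0]],"delta_rot":[[0,0,0],[0,0,0],[0,0,0],[0,0,0],[0,0,0]]}' 0
python3 -m handwheel '{"dp":[[0,0,0],[0,0,0],[0,0,0],[0,0,0],[0,0,0]],"delta_rot":[[0,0,0],[0,0,0],[0,0,0],[0,0,0],[0,0,0]]}'
python3 -c "
from cell import env
import cv2
for n in('scene','top'): cv2.imwrite(f'pics/{n}3.png',cv2.cvtColor(env.snapshot(n),cv2.COLOR_RGB2BGR))
b=cv2.resize(cv2.imread('pics/scene3.png')[130:310,230:400],(755,600),interpolation=cv2.INTER_CUBIC)
cv2.imwrite('pics/c3.png',b)
from h import *
o=env.observe();print(R.from_quat(o['ee_rot']).as_matrix().round(3))"
```

```text
t: 9.78
tool_pos: [0.4564, -0.0384, 0.2309]
ee_rot: [-0.024, 1.0, -0.0, 0.0]
force: [1.1, -0.8, 0.3]
opening: 0.003
gripper_force: 0.0
t: 10.2
tool_pos: [0.5799, 0.0762, 0.2298]
ee_rot: [-0.023, 1.0, 0.0, 0.0]
force: [1.2, -0.1, 1.0]
opening: 0.499
gripper_force: 0.0
t: 10.62
tool_pos: [0.5779, 0.0742, 0.2302]
ee_rot: [-0.022, 1.0, -0.0, 0.0]
force: [-0.1, 0.4, -0.7]
opening: 0.498
gripper_force: 0.0
[[-0.999 -0.045  0.001]
 [-0.045  0.999  0.   ]
 [-0.001  0.    -1.   ]]
```

View pics/c3.png

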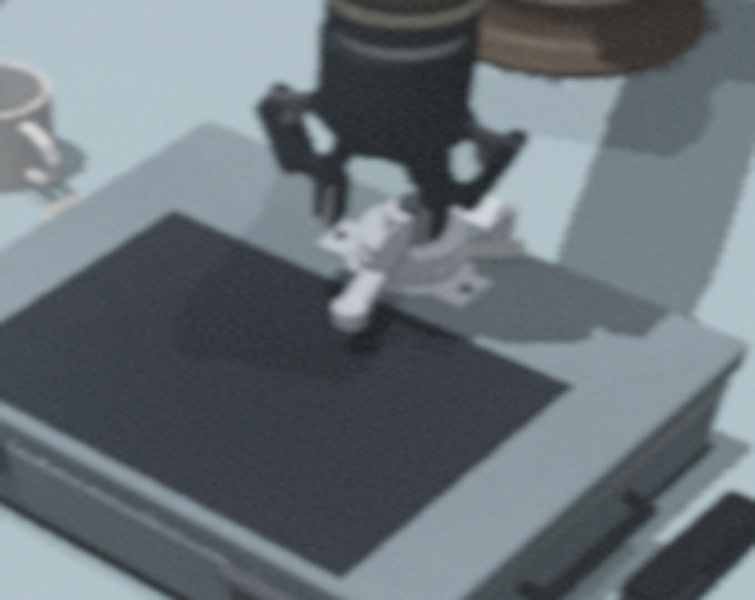

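The fingers straddle the lever, pointing at the grip at about (365,285) in the crop. Descending to the bar.

```bash
python3 -m handwheel '{"dp":[[0,0,0.25],[0,0,0.25],[0,0,0.25],[0,0,0.25],[0,0,0.25]],"delta_rot":[[0,0,0],[0,0,0],[0,0,0],[0,0,0],[0,0,0]]}'
python3 -m handwheel '{"dp":[[0,0,0.1],[0,0,0.1],[0,0,0.1],[0,0,0.1],[0,0,0.1]],"delta_rot":[[0,0,0],[0,0,0],[0,0,0],[0,0,0],[0,0,0]]}'
python3 -m handwheel '{"dp":[[0,0,0],[0,0,0],[0,0,0],[0,0,0],[0,0,0]],"delta_rot":[[0,0,0],[0,0,0],[0,0,0],[0,0,0],[0,0,0]]}' 0.3
python3 -m handwheel '{"dp":[[0,0,0],[0,0,0],[0,0,0],[0,0,0],[0,0,0]],"delta_rot":[[0,0,0],[0,0,0],[0,0,0],[0,0,0],[0,0,0]]}' 1
python3 -c "
from cell import env
o=env.observe();print(o['force'],o['torque'],o['gripper_force'])"
```

```text
t: 11.13
tool_pos: [0.578, 0.0748, 0.178]
ee_rot: [-0.023, 1.0, -0.0, -0.001]
force: [-0.2, -0.4, -0.1]
opening: 0.501
gripper_force: 0.0
t: 11.55
tool_pos: [0.5787, 0.075, 0.1597]
ee_rot: [-0.023, 1.0, 0.0, 0.0]
force: [-0.2, 0.4, 0.0]
opening: 0.495
gripper_force: 0.0
t: 11.97
tool_pos: [0.5786, 0.075, 0.16]
ee_rot: [-0.023, 1.0, 0.0, 0.0]
force: [-0.1, -0.2, -0.2]
opening: 0.35
gripper_force: 0.0
t: 12.38
tool_pos: [0.5787, 0.0747, 0.1599]
ee_rot: [-0.023, 1.0, -0.0, 0.0]
force: [0.9, -1.1, 2.0]
opening: 0.155
gripper_force: 59.3
[ 0.93344666 -1.1475809   2.03381224] [-0.2410234  -0.09421429  0.19314482] 59.29139792919159
```

```bash
cat > st.py <<'E'
from h import *
A=np.array([.5117,.0715])
def st():
    o=env.observe(); M=R.from_quat(o['ee_rot']).as_matrix(); p=o['tool_pos']; d=p[:2]-A
    f=o['force']; x,y=M[:,0],M[:,1]; yaw=np.arctan2(-x[1],-x[0])
    print('t %.2f z %.4f r %.4f latch(pos) %.3f latch(yaw) %.3f Ftang %.1f Frad(out) %.1f Fz %.1f Tz %.2f'%(o['t'],p[2],np.hypot(*d),np.arctan2(d[1],d[0])+.0975,yaw+.0975,f@y,-(f@x),f[2],o['torque'][2]),o['opening'].round(3))
st()
E
python3 -m handwheel '{"dp":[[0.002,0.073,0],[0.002,0.073,0],[0.002,0.073,0],[0.002,0.073,0],[0.002,0.073,0]],"delta_rot":[[0,0,-0.5],[0,0,-0.5],[0,0,-0.5],[0,0,-0.5],[0,0,-0.5]]}' >/dev/null; python3 st.py
python3 -m handwheel '{"dp":[[0,0,0.02],[0,0,0.02],[0,0,0],[0,0,0],[0,0,0]],"delta_rot":[[0,0,0],[0,0,0],[0,0,0],[0,0,0],[0,0,0]]}' >/dev/null; python3 st.py
```

```text
Traceback (most recent call last):
  File "st.py", line 7, in <module>
    st()
    ~~^^
  File "st.py", line 6, in st
    print('t %.2f z %.4f r %.4f latch(pos) %.3f latch(yaw) %.3f Ftang %.1f Frad(out) %.1f Fz %.1f Tz %.2f'%(o['t'],p[2],np.hypot(*d),np.arctan2(d[1],d[0])+.0975,yaw+.0975,f@y,-(f@x),f[2],o['torque'][2]),o['opening'].round(3))
                                                                                                                                                                                                           ^^^^^^^^^^^^^^^^^^
AttributeError: 'float' object has no attribute 'round'
Traceback (most recent call last):
  File "st.py", line 7, in <module>
    st()
    ~~^^
  File "st.py", line 6, in st
    print('t %.2f z %.4f r %.4f latch(pos) %.3f latch(yaw) %.3f Ftang %.1f Frad(out) %.1f Fz %.1f Tz %.2f'%(o['t'],p[2],np.hypot(*d),np.arctan2(d[1],d[0])+.0975,yaw+.0975,f@y,-(f@x),f[2],o['torque'][2]),o['opening'].round(3))
                                                                                                                                                                                                           ^^^^^^^^^^^^^^^^^^
AttributeError: 'float' object has no attribute 'round'
```

```bash
sed -i "s/o\['opening'\].round(3)/round(o['opening'],3)/" st.py; python3 st.py
python3 -m handwheel '{"dp":[[0,0,0.025],[0,0,0],[0,0,0],[0,0,0],[0,0,0]],"delta_rot":[[0,0,0],[0,0,0],[0,0,0],[0,0,0],[0,0,0]]}' >/dev/null; python3 st.py
```

```text
t 13.22 z 0.1582 r 0.0666 latch(pos) 0.363 latch(yaw) 0.361 Ftang -5.3 Frad(out) -1.6 Fz 3.5 Tz 0.31 0.154
t 13.63 z 0.1574 r 0.0665 latch(pos) 0.363 latch(yaw) 0.360 Ftang -4.2 Frad(out) -2.6 Fz 4.4 Tz 0.36 0.152
```

```bash
python3 -m handwheel '{"dp":[[0,0.036,0],[0,0.036,0],[0,0.036,0],[0,0,0],[0,0,0]],"delta_rot":[[0,0,-0.25],[0,0,-0.25],[0,0,-0.25],[0,0,0],[0,0,0]]}' >/dev/null; python3 st.py
python3 -m handwheel '{"dp":[[0,0.036,0],[0,0.036,0],[0,0,0],[0,0,0],[0,0,0]],"delta_rot":[[0,0,-0.25],[0,0,-0.25],[0,0,0],[0,0,0],[0,0,0]]}' >/dev/null; python3 st.py
python3 -m handwheel '{"dp":[[0,0.036,0],[0,0,0],[0,0,0],[0,0,0],[0,0,0]],"delta_rot":[[0,0,-0.25],[0,0,0],[0,0,0],[0,0,0],[0,0,0]]}' >/dev/null; python3 st.py
```

```text
t 14.05 z 0.1574 r 0.0665 latch(pos) 0.428 latch(yaw) 0.426 Ftang -4.0 Frad(out) -3.4 Fz 4.8 Tz 0.40 0.156
t 14.47 z 0.1574 r 0.0666 latch(pos) 0.463 latch(yaw) 0.468 Ftang -6.2 Frad(out) -3.8 Fz 4.1 Tz -0.02 0.153
t 14.88 z 0.1575 r 0.0666 latch(pos) 0.477 latch(yaw) 0.489 Ftang -7.8 Frad(out) -3.7 Fz 4.6 Tz -0.41 0.157
```

```bash
for i in 1 ; do python3 -m handwheel '{"dp":[[0,0,0.02],[0,0,0],[0,0,0],[0,0,0],[0,0,0]],"delta_rot":[[0,0,0],[0,0,0],[0,0,0],[0,0,0],[0,0,0]]}' >/dev/null; python3 st.py; done
python3 -m handwheel '{"dp":[[0,0,0.02],[0,0,0],[0,0,0],[0,0,0],[0,0,0]],"delta_rot":[[0,0,0],[0,0,0],[0,0,0],[0,0,0],[0,0,0]]}' >/dev/null; python3 st.py
```

```text
t 15.30 z 0.1571 r 0.0667 latch(pos) 0.477 latch(yaw) 0.489 Ftang -7.3 Frad(out) -4.3 Fz 6.4 Tz -0.38 0.156
t 15.72 z 0.1567 r 0.0668 latch(pos) 0.476 latch(yaw) 0.489 Ftang -7.0 Frad(out) -5.4 Fz 9.8 Tz -0.40 0.154
```

```bash
python3 -m handwheel '{"dp":[[0,0,0.02],[0,0,0],[0,0,0],[0,0,0],[0,0,0]],"delta_rot":[[0,0,0],[0,0,0],[0,0,0],[0,0,0],[0,0,0]]}' >/dev/null; python3 st.py
python3 -m handwheel '{"dp":[[0,0,0.02],[0,0,0],[0,0,0],[0,0,0],[0,0,0]],"delta_rot":[[0,0,0],[0,0,0],[0,0,0],[0,0,0],[0,0,0]]}' >/dev/null; python3 st.py
```

```text
t 16.13 z 0.1564 r 0.0668 latch(pos) 0.476 latch(yaw) 0.489 Ftang -6.8 Frad(out) -5.3 Fz 11.7 Tz -0.41 0.152
t 16.55 z 0.1560 r 0.0668 latch(pos) 0.476 latch(yaw) 0.489 Ftang -7.9 Frad(out) -6.1 Fz 14.7 Tz -0.40 0.155
```

```bash
python3 -m handwheel '{"dp":[[0,-0.036,0],[0,-0.036,0],[0,0,0],[0,0,0],[0,0,0]],"delta_rot":[[0,0,0.25],[0,0,0.25],[0,0,0],[0,0,0],[0,0,0]]}' >/dev/null; python3 st.py
```

```text
t 16.97 z 0.1551 r 0.0663 latch(pos) 0.448 latch(yaw) 0.447 Ftang -3.7 Frad(out) -7.1 Fz 11.1 Tz 0.06 0.153
```

```bash
python3 -m handwheel '{"dp":[[0,0.036,0],[0,0.036,0],[0,0,0],[0,0,0],[0,0,0]],"delta_rot":[[0,0,-0.25],[0,0,-0.25],[0,0,0],[0,0,0],[0,0,0]]}' >/dev/null; python3 st.py
```

```text
t 17.38 z 0.1551 r 0.0664 latch(pos) 0.478 latch(yaw) 0.489 Ftang -6.3 Frad(out) -6.1 Fz 10.1 Tz -0.56 0.151
```

```bash
python3 -m handwheel '{"dp":[[0,-0.036,0],[0,-0.036,0],[0,0,0.03],[0,0,0],[0,0,0]],"delta_rot":[[0,0,0.25],[0,0,0.25],[0,0,0],[0,0,0],[0,0,0]]}' >/dev/null; python3 st.py
python3 -m handwheel '{"dp":[[0,0.036,0],[0,0.036,0],[0,0,0],[0,0,0],[0,0,0]],"delta_rot":[[0,0,-0.25],[0,0,-0.25],[0,0,0],[0,0,0],[0,0,0]]}' >/dev/null; python3 st.py
```

```text
t 17.80 z 0.1539 r 0.0661 latch(pos) 0.449 latch(yaw) 0.447 Ftang -3.5 Frad(out) -7.7 Fz 10.9 Tz -0.02 0.156
t 18.22 z 0.1540 r 0.0663 latch(pos) 0.480 latch(yaw) 0.489 Ftang -5.5 Frad(out) -8.2 Fz 10.2 Tz -0.59 0.155
```

```bash
python3 -m handwheel '{"dp":[[0,0.02,0],[0,0,0],[0,0,0],[0,0,0],[0,0,0]],"delta_rot":[[0,0,-0.14],[0,0,0],[0,0,0],[0,0,0],[0,0,0]]}' >/dev/null; python3 st.py
```

```text
t 18.63 z 0.1540 r 0.0663 latch(pos) 0.486 latch(yaw) 0.500 Ftang -7.3 Frad(out) -8.3 Fz 10.7 Tz -0.85 0.154
```

```bash
python3 -m handwheel '{"dp":[[0,-0.046,0],[0,-0.046,0],[0,0,0.025],[0,0,0],[0,0,0]],"delta_rot":[[0,0,0.32],[0,0,0.32],[0,0,0],[0,0,0],[0,0,0]]}' >/dev/null; python3 st.py
python3 -m handwheel '{"dp":[[0,0.04,0],[0,0.04,0],[0,0,0],[0,0,0],[0,0,0]],"delta_rot":[[0,0,-0.28],[0,0,-0.28],[0,0,0],[0,0,0],[0,0,0]]}' >/dev/null; python3 st.py
```

```text
t 19.05 z 0.1531 r 0.0660 latch(pos) 0.450 latch(yaw) 0.447 Ftang -3.1 Frad(out) -9.0 Fz 11.9 Tz -0.07 0.154
t 19.47 z 0.1532 r 0.0662 latch(pos) 0.484 latch(yaw) 0.494 Ftang -5.0 Frad(out) -9.0 Fz 12.2 Tz -0.70 0.149
```

```bash
python3 -m handwheel '{"dp":[[0,-0.04,0],[0,-0.04,0],[0.025,0,0],[0.025,0,0],[0,0,0]],"delta_rot":[[0,0,0.28],[0,0,0.28],[0,0,0],[0,0,0],[0,0,0]]}' >/dev/null; python3 st.py
python3 -m handwheel '{"dp":[[0,0,0.015],[0,0,0],[0,0,0],[0,0,0],[0,0,0]],"delta_rot":[[0,0,0],[0,0,0],[0,0,0],[0,0,0],[0,0,0]]}' >/dev/null; python3 st.py
python3 -m handwheel '{"dp":[[0,0,0.015],[0,0,0],[0,0,0],[0,0,0],[0,0,0]],"delta_rot":[[0,0,0],[0,0,0],[0,0,0],[0,0,0],[0,0,0]]}' >/dev/null; python3 st.py
```

```text
t 19.88 z 0.1535 r 0.0659 latch(pos) 0.450 latch(yaw) 0.447 Ftang -2.5 Frad(out) -2.7 Fz 10.2 Tz -0.08 0.15
t 20.30 z 0.1531 r 0.0659 latch(pos) 0.450 latch(yaw) 0.447 Ftang -2.7 Frad(out) -4.4 Fz 11.7 Tz -0.07 0.153
t 20.72 z 0.1527 r 0.0658 latch(pos) 0.450 latch(yaw) 0.447 Ftang -1.8 Frad(out) -3.7 Fz 12.2 Tz -0.06 0.152
```

```bash
python3 -m handwheel '{"dp":[[0,0,0.02],[0,0,0],[0,0,0],[0,0,0],[0,0,0]],"delta_rot":[[0,0,0],[0,0,0],[0,0,0],[0,0,0],[0,0,0]]}' >/dev/null; python3 st.py
python3 -m handwheel '{"dp":[[0,0,0.02],[0,0,0],[0,0,0],[0,0,0],[0,0,0]],"delta_rot":[[0,0,0],[0,0,0],[0,0,0],[0,0,0],[0,0,0]]}' >/dev/null; python3 st.py
python3 -m handwheel '{"dp":[[0,0,0.02],[0,0,0],[0,0,0],[0,0,0],[0,0,0]],"delta_rot":[[0,0,0],[0,0,0],[0,0,0],[0,0,0],[0,0,0]]}' >/dev/null; python3 st.py
```

```text
t 21.13 z 0.1520 r 0.0657 latch(pos) 0.451 latch(yaw) 0.447 Ftang -1.8 Frad(out) -3.9 Fz 13.8 Tz -0.13 0.156
t 21.55 z 0.1514 r 0.0657 latch(pos) 0.452 latch(yaw) 0.447 Ftang -2.3 Frad(out) -5.9 Fz 15.4 Tz -0.14 0.153
t 21.97 z 0.1507 r 0.0656 latch(pos) 0.453 latch(yaw) 0.447 Ftang -2.2 Frad(out) -6.3 Fz 15.8 Tz -0.21 0.155
```

```bash
python3 -m handwheel '{"dp":[[0,0.036,0],[0,0.036,0],[0,0,0],[0,0,0],[0,0,0]],"delta_rot":[[0,0,-0.25],[0,0,-0.25],[0,0,0],[0,0,0],[0,0,0]]}' >/dev/null; python3 st.py
python3 -m handwheel '{"dp":[[0,0.02,0],[0,0,0],[0,0,0],[0,0,0],[0,0,0]],"delta_rot":[[0,0,-0.14],[0,0,0],[0,0,0],[0,0,0],[0,0,0]]}' >/dev/null; python3 st.py
```

```text
t 22.38 z 0.1508 r 0.0657 latch(pos) 0.488 latch(yaw) 0.490 Ftang -3.8 Frad(out) -5.9 Fz 16.1 Tz -0.48 0.156
t 22.80 z 0.1508 r 0.0657 latch(pos) 0.496 latch(yaw) 0.501 Ftang -3.7 Frad(out) -6.9 Fz 15.1 Tz -0.68 0.153
```

```bash
python3 -m handwheel '{"dp":[[0,0.02,0],[0,0,0],[0,0,0],[0,0,0],[0,0,0]],"delta_rot":[[0,0,-0.14],[0,0,0],[0,0,0],[0,0,0],[0,0,0]]}' >/dev/null; python3 st.py
```

```text
t 23.22 z 0.1499 r 0.0651 latch(pos) 0.527 latch(yaw) 0.515 Ftang 0.5 Frad(out) -6.7 Fz 12.7 Tz -0.08 0.153
```

```bash
python3 -m handwheel '{"dp":[[0,0.036,0],[0,0.036,0],[0,0,0],[0,0,0],[0,0,0]],"delta_rot":[[0,0,-0.25],[0,0,-0.25],[0,0,0],[0,0,0],[0,0,0]]}' >/dev/null; python3 st.py
python3 -m handwheel '{"dp":[[0,0.036,0],[0,0.036,0],[0,0,0],[0,0,0],[0,0,0]],"delta_rot":[[0,0,-0.25],[0,0,-0.25],[0,0,0],[0,0,0],[0,0,0]]}' >/dev/null; python3 st.py
```

```text
t 23.63 z 0.1498 r 0.0651 latch(pos) 0.570 latch(yaw) 0.559 Ftang -0.5 Frad(out) -6.5 Fz 11.4 Tz 0.11 0.154
t 24.05 z 0.1498 r 0.0652 latch(pos) 0.612 latch(yaw) 0.603 Ftang -0.9 Frad(out) -6.3 Fz 12.0 Tz 0.01 0.153
```

```bash
python3 -m handwheel '{"dp":[[0,0.036,0],[0,0.036,0],[0,0.036,0],[0,0,0],[0,0,0]],"delta_rot":[[0,0,-0.25],[0,0,-0.25],[0,0,-0.25],[0,0,0],[0,0,0]]}' >/dev/null; python3 st.py
python3 -m handwheel '{"dp":[[0,0.036,0],[0,0.036,0],[0,0.036,0],[0,0,0],[0,0,0]],"delta_rot":[[0,0,-0.25],[0,0,-0.25],[0,0,-0.25],[0,0,0],[0,0,0]]}' >/dev/null; python3 st.py
```

```text
t 24.47 z 0.1500 r 0.0652 latch(pos) 0.677 latch(yaw) 0.668 Ftang -0.3 Frad(out) -8.0 Fz 13.3 Tz -0.08 0.157
t 24.88 z 0.1502 r 0.0653 latch(pos) 0.739 latch(yaw) 0.733 Ftang 0.4 Frad(out) -7.4 Fz 14.0 Tz -0.33 0.155
```

The tongue is caught, at latch about 0.74. I'll ease off the pressing, then open the fingers slightly so the lever can climb freely.

```bash
python3 -m handwheel '{"dp":[[0,0,-0.02],[0,0,-0.02],[0,0,-0.02],[0,0,0],[0,0,0]],"delta_rot":[[0,0,0],[0,0,0],[0,0,0],[0,0,0],[0,0,0]]}' >/dev/null; python3 st.py
python3 -m handwheel '{"dp":[[0,0,-0.01],[0,0,0],[0,0,0],[0,0,0],[0,0,0]],"delta_rot":[[0,0,0],[0,0,0],[0,0,0],[0,0,0],[0,0,0]]}' 0.52 >/dev/null; python3 st.py
python3 -m handwheel '{"dp":[[0,0,0],[0,0,0],[0,0,0],[0,0,0],[0,0,0]],"delta_rot":[[0,0,0],[0,0,0],[0,0,0],[0,0,0],[0,0,0]]}' >/dev/null; python3 st.py
```

```text
t 25.30 z 0.1513 r 0.0650 latch(pos) 0.740 latch(yaw) 0.733 Ftang -2.6 Frad(out) -6.0 Fz 8.2 Tz -0.14 0.155
t 25.72 z 0.1505 r 0.0656 latch(pos) 0.746 latch(yaw) 0.735 Ftang -0.7 Frad(out) -0.7 Fz -0.2 Tz -0.00 0.24
t 26.13 z 0.1509 r 0.0656 latch(pos) 0.743 latch(yaw) 0.735 Ftang 0.2 Frad(out) 0.3 Fz 0.4 Tz -0.01 0.242
```

```bash
python3 -m handwheel '{"dp":[[0.002,0.072,0],[0.002,0.072,0],[0.002,0.072,0],[0.002,0.072,0],[0.002,0.072,0]],"delta_rot":[[0,0,-0.5],[0,0,-0.5],[0,0,-0.5],[0,0,-0.5],[0,0,-0.5]]}' >/dev/null; python3 st.py
python3 -m handwheel '{"dp":[[0.002,0.072,0],[0.002,0.072,0],[0.002,0.072,0],[0,0,0],[0,0,0]],"delta_rot":[[0,0,-0.5],[0,0,-0.5],[0,0,-0.5],[0,0,0],[0,0,0]]}' >/dev/null; python3 st.py
```

```text
t 26.55 z 0.1519 r 0.0656 latch(pos) 0.927 latch(yaw) 0.954 Ftang -7.8 Frad(out) -1.7 Fz 3.8 Tz -0.11 0.239
t 26.97 z 0.1525 r 0.0661 latch(pos) 1.064 latch(yaw) 1.083 Ftang -4.0 Frad(out) -0.5 Fz 4.2 Tz -0.04 0.238
```

```bash
python3 -m handwheel '{"dp":[[0.002,0.072,0],[0.002,0.072,0],[0.002,0.072,0],[0,0,0],[0,0,0]],"delta_rot":[[0,0,-0.5],[0,0,-0.5],[0,0,-0.5],[0,0,0],[0,0,0]]}' >/dev/null; python3 st.py
python3 -m handwheel '{"dp":[[0.002,0.072,0],[0.001,0.036,0],[0,0,0],[0,0,0],[0,0,0]],"delta_rot":[[0,0,-0.5],[0,0,-0.25],[0,0,0],[0,0,0],[0,0,0]]}' >/dev/null; python3 st.py
```

```text
t 27.38 z 0.1510 r 0.0657 latch(pos) 1.227 latch(yaw) 1.214 Ftang 0.0 Frad(out) 0.4 Fz -0.2 Tz -0.06 0.242
t 27.80 z 0.1507 r 0.0656 latch(pos) 1.294 latch(yaw) 1.279 Ftang 0.7 Frad(out) 0.1 Fz -0.2 Tz -0.03 0.24
```

```bash
python3 -c "
from cell import env
import cv2
for n in('scene','top'): cv2.imwrite(f'pics/{n}4.png',cv2.cvtColor(env.snapshot(n),cv2.COLOR_RGB2BGR))
a=cv2.resize(cv2.imread('pics/top4.png')[160:260,200:310],(440,400),interpolation=cv2.INTER_CUBIC); b=cv2.resize(cv2.imread('pics/scene4.png')[150:250,275:365],(360,400),interpolation=cv2.INTER_CUBIC)
cv2.imwrite('pics/c4.png',cv2.convertScaleAbs(cv2.hconcat([a,b]),alpha=1.2))"
```

```text
(no output)
```

View pics/c4.png

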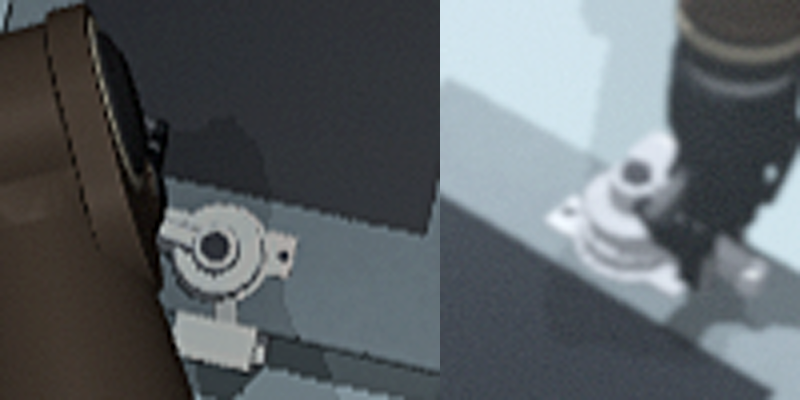

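The tongue is seated in the keep at (230,325), and the lever points left at (165,230), near the end of its turn. I'll go on in small steps and feel for the stop.

```bash
python3 -m handwheel '{"dp":[[0.001,0.036,0],[0.001,0.036,0],[0,0,0],[0,0,0],[0,0,0]],"delta_rot":[[0,0,-0.25],[0,0,-0.25],[0,0,0],[0,0,0],[0,0,0]]}' >/dev/null; python3 st.py
python3 -m handwheel '{"dp":[[0.001,0.036,0],[0.001,0.036,0],[0,0,0],[0,0,0],[0,0,0]],"delta_rot":[[0,0,-0.25],[0,0,-0.25],[0,0,0],[0,0,0],[0,0,0]]}' >/dev/null; python3 st.py
python3 -m handwheel '{"dp":[[0.001,0.036,0],[0,0,0],[0,0,0],[0,0,0],[0,0,0]],"delta_rot":[[0,0,-0.25],[0,0,0],[0,0,0],[0,0,0],[0,0,0]]}' >/dev/null; python3 st.py
```

```text
t 28.32 z 0.1509 r 0.0656 latch(pos) 1.336 latch(yaw) 1.324 Ftang -0.2 Frad(out) -0.6 Fz 0.3 Tz -0.01 0.235
t 28.73 z 0.1508 r 0.0656 latch(pos) 1.378 latch(yaw) 1.367 Ftang -2.9 Frad(out) -0.8 Fz -2.2 Tz -0.04 0.239
t 29.15 z 0.1509 r 0.0656 latch(pos) 1.401 latch(yaw) 1.389 Ftang -2.8 Frad(out) -0.3 Fz -2.0 Tz -0.07 0.239
```

```bash
python3 -m handwheel '{"dp":[[0.001,0.036,0],[0,0,0],[0,0,0],[0,0,0],[0,0,0]],"delta_rot":[[0,0,-0.25],[0,0,0],[0,0,0],[0,0,0],[0,0,0]]}' >/dev/null; python3 st.py
python3 -m handwheel '{"dp":[[0.001,0.036,0],[0,0,0],[0,0,0],[0,0,0],[0,0,0]],"delta_rot":[[0,0,-0.25],[0,0,0],[0,0,0],[0,0,0],[0,0,0]]}' >/dev/null; python3 st.py
python3 -m handwheel '{"dp":[[0.001,0.036,0],[0,0,0],[0,0,0],[0,0,0],[0,0,0]],"delta_rot":[[0,0,-0.25],[0,0,0],[0,0,0],[0,0,0],[0,0,0]]}' >/dev/null; python3 st.py
```

```text
t 29.57 z 0.1509 r 0.0657 latch(pos) 1.424 latch(yaw) 1.411 Ftang -2.0 Frad(out) -0.1 Fz -1.9 Tz -0.02 0.24
t 29.98 z 0.1509 r 0.0657 latch(pos) 1.446 latch(yaw) 1.433 Ftang -2.7 Frad(out) 0.2 Fz -1.9 Tz 0.00 0.238
t 30.40 z 0.1510 r 0.0657 latch(pos) 1.466 latch(yaw) 1.455 Ftang -4.8 Frad(out) -0.3 Fz -2.4 Tz -0.07 0.238
```

```bash
python3 -m handwheel '{"dp":[[0.001,0.036,0],[0,0,0],[0,0,0],[0,0,0],[0,0,0]],"delta_rot":[[0,0,-0.25],[0,0,0],[0,0,0],[0,0,0],[0,0,0]]}' >/dev/null; python3 st.py
python3 -m handwheel '{"dp":[[0.001,0.036,0],[0,0,0],[0,0,0],[0,0,0],[0,0,0]],"delta_rot":[[0,0,-0.25],[0,0,0],[0,0,0],[0,0,0],[0,0,0]]}' >/dev/null; python3 st.py
```

```text
t 30.82 z 0.1509 r 0.0656 latch(pos) 1.490 latch(yaw) 1.477 Ftang -4.1 Frad(out) 0.2 Fz -1.5 Tz -0.01 0.238
t 31.23 z 0.1509 r 0.0656 latch(pos) 1.512 latch(yaw) 1.498 Ftang -3.6 Frad(out) 0.4 Fz -1.5 Tz -0.03 0.238
```

```bash
python3 -m handwheel '{"dp":[[0.001,0.036,0],[0,0,0],[0,0,0],[0,0,0],[0,0,0]],"delta_rot":[[0,0,-0.25],[0,0,0],[0,0,0],[0,0,0],[0,0,0]]}' >/dev/null; python3 st.py
python3 -m handwheel '{"dp":[[0.001,0.03,0],[0,0,0],[0,0,0],[0,0,0],[0,0,0]],"delta_rot":[[0,0,-0.2],[0,0,0],[0,0,0],[0,0,0],[0,0,0]]}' >/dev/null; python3 st.py
```

```text
t 31.65 z 0.1509 r 0.0657 latch(pos) 1.534 latch(yaw) 1.520 Ftang -4.4 Frad(out) 0.6 Fz -2.0 Tz -0.03 0.24
t 32.07 z 0.1509 r 0.0656 latch(pos) 1.552 latch(yaw) 1.538 Ftang -3.5 Frad(out) 0.9 Fz -1.3 Tz -0.02 0.242
```

```bash
python3 -m handwheel '{"dp":[[0.001,0.03,0],[0,0,0],[0,0,0],[0,0,0],[0,0,0]],"delta_rot":[[0,0,-0.2],[0,0,0],[0,0,0],[0,0,0],[0,0,0]]}' >/dev/null; python3 st.py
python3 -m handwheel '{"dp":[[0.001,0.03,0],[0,0,0],[0,0,0],[0,0,0],[0,0,0]],"delta_rot":[[0,0,-0.2],[0,0,0],[0,0,0],[0,0,0],[0,0,0]]}' >/dev/null; python3 st.py
```

```text
t 32.48 z 0.1509 r 0.0656 latch(pos) 1.569 latch(yaw) 1.555 Ftang -3.4 Frad(out) 1.5 Fz -2.5 Tz 0.03 0.241
t 32.90 z 0.1510 r 0.0656 latch(pos) 1.583 latch(yaw) 1.573 Ftang -5.2 Frad(out) 0.5 Fz -1.1 Tz -0.01 0.24
```

```bash
python3 -m handwheel '{"dp":[[0.001,0.03,0],[0,0,0],[0,0,0],[0,0,0],[0,0,0]],"delta_rot":[[0,0,-0.2],[0,0,0],[0,0,0],[0,0,0],[0,0,0]]}' >/dev/null; python3 st.py
python3 -m handwheel '{"dp":[[0,0.02,0],[0,0,0],[0,0,0],[0,0,0],[0,0,0]],"delta_rot":[[0,0,-0.1],[0,0,0],[0,0,0],[0,0,0],[0,0,0]]}' >/dev/null; python3 st.py
```

```text
t 33.32 z 0.1511 r 0.0655 latch(pos) 1.595 latch(yaw) 1.590 Ftang -6.3 Frad(out) 0.7 Fz -2.5 Tz 0.03 0.241
t 33.73 z 0.1512 r 0.0655 latch(pos) 1.602 latch(yaw) 1.599 Ftang -7.8 Frad(out) 0.4 Fz -2.5 Tz -0.03 0.242
```

```bash
python3 -m handwheel '{"dp":[[0,0.02,0],[0,0,0],[0,0,0],[0,0,0],[0,0,0]],"delta_rot":[[0,0,0],[0,0,0],[0,0,0],[0,0,0],[0,0,0]]}' >/dev/null; python3 st.py
python3 -m handwheel '{"dp":[[0,-0.05,0],[0,-0.03,0],[0,-0.02,0],[0,0,0],[0,0,0]],"delta_rot":[[0,0,0],[0,0,0],[0,0,0],[0,0,0],[0,0,0]]}' >/dev/null; python3 st.py
python3 -m handwheel '{"dp":[[0,0,0],[0,0,0],[0,0,0],[0,0,0],[0,0,0]],"delta_rot":[[0,0,0],[0,0,0],[0,0,0],[0,0,0],[0,0,0]]}' 0.2 >/dev/null; python3 st.py
```

```text
t 34.15 z 0.1513 r 0.0655 latch(pos) 1.610 latch(yaw) 1.599 Ftang -8.9 Frad(out) 1.2 Fz -2.7 Tz -0.09 0.242
t 34.57 z 0.1507 r 0.0654 latch(pos) 1.578 latch(yaw) 1.599 Ftang 0.6 Frad(out) -0.9 Fz -1.1 Tz -0.02 0.235
t 34.98 z 0.1509 r 0.0656 latch(pos) 1.570 latch(yaw) 1.599 Ftang 0.6 Frad(out) -0.4 Fz 0.4 Tz -0.05 0.402
```

```bash
python3 -m handwheel '{"dp":[[0,0,-0.2],[0,0,-0.3],[0,0,-0.5],[0,0,-0.5],[0,0,-0.5]],"delta_rot":[[0,0,0],[0,0,0],[0,0,0],[0,0,0],[0,0,0]]}' | grep -E 'pos|force'
python3 -m handwheel '{"dp":[[-0.2,0.3,-0.5],[-0.2,0.5,-0.5],[-0.2,0.7,-0.3],[-0.2,0.7,0],[-0.2,0.6,0]],"delta_rot":[[0,0,0],[0,0,0],[0,0,0],[0,0,0],[0,0,0]]}' | grep -E 'pos|force'
python3 -c "
from cell import env
import cv2
for n in('scene','top'): cv2.imwrite(f'pics/{n}5.png',cv2.cvtColor(env.snapshot(n),cv2.COLOR_RGB2BGR))
a=cv2.resize(cv2.imread('pics/top5.png')[160:260,190:300],(440,400),interpolation=cv2.INTER_CUBIC); b=cv2.resize(cv2.imread('pics/scene5.png')[150:250,275:365],(360,400),interpolation=cv2.INTER_CUBIC)
cv2.imwrite('pics/c5.png',cv2.convertScaleAbs(cv2.hconcat([a,b]),alpha=1.2))"
```

```text
tool_pos: [0.518, 0.1367, 0.2323]
force: [-0.4, 0.2, -0.4]
gripper_force: 0.0
tool_pos: [0.4082, 0.1848, 0.2846]
force: [-0.0, 0.6, -0.1]
gripper_force: 0.0
```

View pics/c5.png

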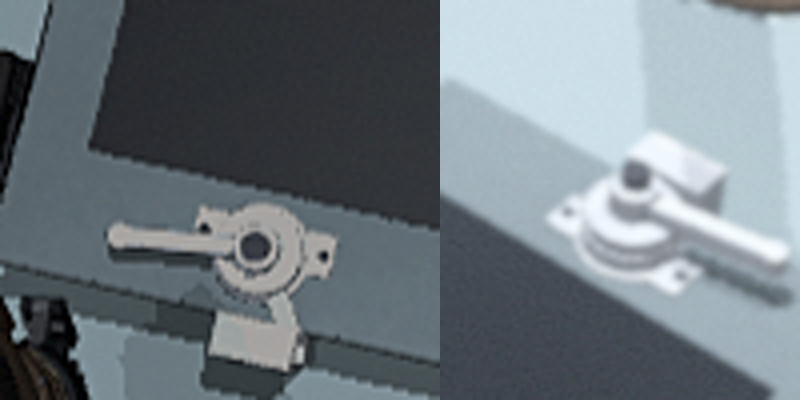

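The hand is clear. The lever points left, with its tip at (118,237) in the top half and (780,258) in the scene half, and the tongue is in the keep. I'll check the turn and drop by triangulation.

Run:
```python
from h import *
t=lambda u,v:np.array([u,v])/4+[190,160]-.375
s=lambda u,v:np.array([u-440,v])/4+[275,150]-.375
def tri(a,b):
    r=least_squares(lambda P:np.r_[(proj("top",P)[0]-a),(proj("scene",P)[0]-b)],[.55,.07,.15]); return r.x,r.fun.round(2)
a=tri(t(118,237),s(780,256)); b=tri(t(257,245),s(635,175)); print(a,b)
d=a[0]-b[0]; print(np.hypot(*d[:2]),np.arctan2(d[1],d[0])+.0975,d[2])
q=[.6105,.0445,-.2483,.012]
for l in(1.26,1.4,1.5):
  for rise in(-.0045,0,.006):
    P=[lever(q,l,.096,.041+rise),lidpt(q,[-.105,0,.055])[0]]; print(l,rise,(proj("top",P)[0]-t(118,237)).round(1),(proj("scene",P)[0]-s(780,256)).round(1))
```

```text
(array([0.52178715, 0.1697788 , 0.16190034]), array([-0.09,  0.03, -0.08, -0.  ])) (array([0.51208978, 0.07098056, 0.18015842]), array([ 0.06, -0.02,  0.06,  0.  ]))
0.09927300627610094 1.5704564799062584 -0.0182580768065784
1.26 -0.0045 [ 4.1 -9.2] [-8.4  6.3]
1.26 0 [ 3.8 -9.4] [-8.2  5. ]
1.26 0.006 [ 3.5 -9.7] [-7.9  3.3]
1.4 -0.0045 [ 2.5 -4.7] [-4.8  3.3]
1.4 0 [ 2.3 -4.9] [-4.6  2.1]
1.4 0.006 [ 2.  -5.1] [-4.3  0.3]
1.5 -0.0045 [ 1.8 -1.3] [-2.7  1. ]
1.5 0 [ 1.6 -1.5] [-2.5 -0.2]
1.5 0.006 [ 1.3 -1.7] [-2.2 -2. ]
```

```bash
python3 -m handwheel '{"dp":[[0.2,-0.57,0],[0.2,-0.57,0],[0.2,-0.57,0],[0.2,-0.57,0],[0.2,-0.57,0]],"delta_rot":[[0,0,0],[0,0,0],[0,0,0],[0,0,0],[0,0,0]]}' 1 | grep -E 'pos|force:'
python3 -m handwheel '{"dp":[[0,0,0.5],[0,0,0.5],[0,0,0.5],[0,0,0.4],[0,0,0.25]],"delta_rot":[[0,0,0],[0,0,0],[0,0,0],[0,0,0],[0,0,0]]}' | grep -E 'pos|force:'
python3 -m handwheel '{"dp":[[0,0,0.05],[0,0,0.05],[0,0,0.05],[0,0,0],[0,0,0]],"delta_rot":[[0,0,0],[0,0,0],[0,0,0],[0,0,0],[0,0,0]]}' | grep -E 'pos|force:'
```

```text
tool_pos: [0.5216, 0.1358, 0.2832]
force: [-0.1, 0.4, 0.5]
gripper_force: 0.0
tool_pos: [0.5201, 0.1361, 0.1951]
force: [-0.3, 1.0, 0.5]
gripper_force: 0.0
tool_pos: [0.5206, 0.1367, 0.1918]
force: [1.1, 0.1, 0.7]
gripper_force: 0.0
```

```bash
python3 -m handwheel '{"dp":[[0,0,0.05],[0,0,0.05],[0,0,0.05],[0,0,0],[0,0,0]],"delta_rot":[[0,0,0],[0,0,0],[0,0,0],[0,0,0],[0,0,0]]}' | grep -E 'pos|force:'
python3 -m handwheel '{"dp":[[0,0,0.05],[0,0,0.05],[0,0,0],[0,0,0],[0,0,0]],"delta_rot":[[0,0,0],[0,0,0],[0,0,0],[0,0,0],[0,0,0]]}' | grep -E 'pos|force:'
```

```text
tool_pos: [0.52, 0.1366, 0.1847]
force: [-0.3, -0.4, 0.3]
gripper_force: 0.0
tool_pos: [0.5201, 0.1366, 0.1809]
force: [-0.5, 0.1, -0.4]
gripper_force: 0.0
```

```bash
python3 -m handwheel '{"dp":[[0,0,0.025],[0,0,0.025],[0,0,0],[0,0,0],[0,0,0]],"delta_rot":[[0,0,0],[0,0,0],[0,0,0],[0,0,0],[0,0,0]]}' | grep -E 'pos|force:'
python3 -m handwheel '{"dp":[[0,0,0.025],[0,0,0.025],[0,0,0],[0,0,0],[0,0,0]],"delta_rot":[[0,0,0],[0,0,0],[0,0,0],[0,0,0],[0,0,0]]}' | grep -E 'pos|force:'
```

```text
tool_pos: [0.5201, 0.1366, 0.1789]
force: [-0.1, 0.4, 0.1]
gripper_force: 0.0
tool_pos: [0.521, 0.1368, 0.1778]
force: [1.4, 0.5, 4.7]
gripper_force: 2.7
```

```bash
python3 -m handwheel '{"dp":[[0,0,-0.3],[-0.4,0,-0.2],[-0.5,0,0],[-0.5,0,0],[-0.4,0,0]],"delta_rot":[[0,0,0],[0,0,0],[0,0,0],[0,0,0],[0,0,0]]}' | grep -E 'pos|force:'
python3 -m handwheel '{"dp":[[0,0,0.35],[0,0,0.35],[0,0,0.3],[0,0,0.25],[0,0,0]],"delta_rot":[[0,0,0],[0,0,0],[0,0,0],[0,0,0],[0,0,0]]}' | grep -E 'pos|force:'
python3 -m handwheel '{"dp":[[0,0,0.07],[0,0,0.05],[0,0,0],[0,0,0],[0,0,0]],"delta_rot":[[0,0,0],[0,0,0],[0,0,0],[0,0,0],[0,0,0]]}' | grep -E 'pos|force:'
```

```text
tool_pos: [0.525, 0.2094, 0.1966]
force: [-0.4, 0.7, 0.0]
gripper_force: 0.0
tool_pos: [0.5238, 0.2079, 0.1442]
force: [-0.8, -0.7, -1.1]
gripper_force: 0.0
tool_pos: [0.5255, 0.2085, 0.1427]
force: [1.0, 0.8, 0.2]
gripper_force: 0.0
```

```bash
python3 -m handwheel '{"dp":[[0,0,0.05],[0,0,0.05],[0,0,0.02],[0,0,0],[0,0,0]],"delta_rot":[[0,0,0],[0,0,0],[0,0,0],[0,0,0],[0,0,0]]}' | grep -E 'pos|force:'
python3 -m handwheel '{"dp":[[0,0,0.03],[0,0,0],[0,0,0],[0,0,0],[0,0,0]],"delta_rot":[[0,0,0],[0,0,0],[0,0,0],[0,0,0],[0,0,0]]}' | grep -E 'pos|force:'
```

```text
tool_pos: [0.5251, 0.2084, 0.1372]
force: [1.0, -0.1, 0.1]
gripper_force: 0.0
tool_pos: [0.5252, 0.2085, 0.1361]
force: [1.1, -0.0, 0.4]
gripper_force: 0.0
```

```bash
python3 -m handwheel '{"dp":[[0,0,0.03],[0,0,0],[0,0,0],[0,0,0],[0,0,0]],"delta_rot":[[0,0,0],[0,0,0],[0,0,0],[0,0,0],[0,0,0]]}' | grep -E 'pos|force:'
python3 -m handwheel '{"dp":[[0,0,0.03],[0,0,0],[0,0,0],[0,0,0],[0,0,0]],"delta_rot":[[0,0,0],[0,0,0],[0,0,0],[0,0,0],[0,0,0]]}' | grep -E 'pos|force:'
```

```text
tool_pos: [0.5252, 0.2084, 0.1349]
force: [-0.1, 0.8, -0.4]
gripper_force: 0.0
tool_pos: [0.5252, 0.2084, 0.1337]
force: [0.2, -0.4, 0.7]
gripper_force: 0.1
```

Bar top to lid measures about 45 mm, against 50 mm at rise 0, so the lever has dropped into the notch. The lid is at about 0.02 rad. Now I lift clear and hand in.

```bash
python3 -m handwheel '{"dp":[[0,0,-0.3],[0,0,-0.6],[0,0,-0.8],[0,0,-0.8],[0,0,-0.5]],"delta_rot":[[0,0,0],[0,0,0],[0,0,0],[0,0,0],[0,0,0]]}' | grep -E 'pos|force:'
python3 -m handwheel '{"dp":[[0,0,0],[0,0,0],[0,0,0],[0,0,0],[0,0,0]],"delta_rot":[[0,0,0],[0,0,0],[0,0,0],[0,0,0],[0,0,0]]}' | grep -E '^t|pos|force:'
python3 -c "
from cell import env
print(env.job_done())"
```

```text
tool_pos: [0.5255, 0.2085, 0.2569]
force: [0.2, 0.1, 0.3]
gripper_force: 0.0
t: 42.58
tool_pos: [0.5246, 0.2082, 0.2522]
force: [0.2, 0.5, -0.2]
gripper_force: 0.0
the job is handed in; nothing more can be done
None
```

The job is handed in at 42.6 s; no verdict came back, but by my measurements the lid is held at about 0.02 rad, the lever is at its stop and dropped in the notch, and the hand is clear of everything.

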